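Weigh the tall coil

ROBOT

A 6-joint arm with a two-finger parallel gripper is mounted at the origin on a cart in front of the work surface, level with it; the furniture and walls round the work are solid. World frame = base frame: x ahead of the robot, y to its left, z up, the work surface at z = 0. Lengths are in mm, angles in rad, forces in N, time in s.
With the tool pointing down it reaches from about 325 to 875 mm from the base axis. Payload 4.4 kg.
Tool frame: the origin (TCP) lies on the centre line of the jaws, within the pads' length; the fingertips stand 17 mm ahead of it and the grasp point (between the pads) lies 2 mm behind it (manip.tip_extent is the distance from the TCP to the fingertips, in mm); z points along the fingers, y is the direction in which the jaws open and shut (so a half turn about z gives the same grasp; the last joint's range is limited). The gripper opens to 85 mm and grips with 20 to 120 N. Pads are 22 mm wide; open, the fingers measure 114 mm over their backs; the gripper's body (76 mm by 85 mm) begins 54 mm behind the grasp point. The pads swing forward as they close: fully open they stand 13 mm farther back than shut.
Start: joints at [-1.448, 0.207, 1.542, -0, 1.393, -0.15], TCP at [155.463, -553.587, 248.282] pointing down, gripper open.
Joint ranges: [-2.73, 2.73], [-0.86, 2.22], [0.23, 2.46], [-1.11, 4.25], [0.08, 2.63], [-2.82, 2.82]. Speed limits (rad/s): [2.79, 2.79, 3.14, 3.14, 3.14, 3.14].

INTERFACE

Orientations are given as a unit quaternion [w, x, y, z].
In Python, from plant import manip gives the robot as it stands.
- The arm moves only by the tool send_rows, never from a script. Its argument "series" is text: rows parted by semicolons, each of 7 numbers parted by spaces: the finger opening in mm, from 0 to 85.4, then the shift along the tool's x, y, z in units of 40 mm (1.0 is 40 mm), then the turn, a rotation vector about the tool's x, y, z in units of 5 degrees (1.0 is 5 degrees). In form: hand tx ty tz rx ry rz; .... A call has exactly 8 rows; each row shifts and turns the pose as measured when the row begins, along the tool's axes as they then stand; what a row does not reach is not made up. A row lasts 1/12 s, in which the tool goes at most 41.7 mm and 7.16 degrees, less where a joint would pass 70% of its speed; a pose out of reach is approached as far as the arm can. A call with a number of a shift or a turn outside -1 to 1 is refused whole. A call with a gripper value outside its range is refused whole. The fingers move at their own pace and stop on an object; "newtons" is the grip in N (left out, the last holds). Time passes only in rows, so rows that do not move let the fingers close, or fill a call up. It gives the time, the measured TCP pose, the force and the opening at its end, in the units of the state.
- manip.state(): the state, without advancing time (a new reading comes with each control period).
- manip.read_camera(name): name is "scene" or "top"; returns the picture (384x512x3 uint8, red, green, blue); there is no depth.
- manip.camera_params(name): a dict with "fx", "fy", "cx", "cy" (pixels), "world_from_camera" (4x4, takes a point from camera to world coordinates). Camera axes: x right, y down, z forward; pixel columns grow to the right and rows downward; lengths in mm; the calibration is good to about 2 mm. A picture is of the moment at which its call begins. camera_params takes no time and is no camera call.
- manip.finish_job(): hands the job in, once; it reports no verdict.
The state is a dict: "time": time; "joint_positions": joint angles; "qvel": joint speeds; "tau": joint torques, N m; "eef_pos": TCP position; "tcp_rot": TCP orientation; "force": force on the tool from outside, world axes, zero at the start; "ft_torque": the same for the moment, N m; "finger_gap": opening from 0.0 (shut) to 1.0 (fully open).
Only numpy, scipy, OpenCV 4.12 (cv2) and the standard library are available. Lean on these libraries where they do the work, as an engineer would, in place of code of your own. Each camera call takes 0.05 s, during which the arm holds its last target. There are 200 camera calls.

TASK

Weigh the taller of the two wound coils: slide it straight up off its post and set it down gently, standing upright as it stood, on the middle of the scale's round pan. Leave the shorter coil seated on its own post.

Things in the scene. Friction and masses are not known exactly. Their poses are not given: they have to be found in the camera images.
- tall_coil_center (a point): Centre (half-way up, on the bore's axis) of the taller coil: a copper-wound bobbin with black end flanges, 48 mm in diameter, 40 mm high, with a 24 mm open bore, about 0.22 kg, loose. z is its axis (up). It rests on its post's shoulder, its centre 50 mm above the table at the start; the rod's tip stands 18 mm above its top.
- tall_post_tip (a point): Top of the 14 mm steel rod that passes up through the taller coil, 88 mm above the table; z up. The fixed post: a round foot 66 mm across and 8 mm high, on it a shoulder 34 mm across that ends 30 mm above the table (the coil rests on it), then the rod. The shorter coil's post is identical, 100 to 200 mm away.
- short_coil_center (a point): Centre of the shorter coil: same make, 48 mm in diameter and 24 mm bore but only 22 mm high, loose; it sits on another identical fixed post and is to stay there. z is its axis (up).
- pan_center (a point): Centre of the top face of the bench scale's round steel pan, 94 mm across, 44 mm above the table. The scale is a fixed low grey box, 115 mm (its x) by 110 mm (its y), whose top is 34 mm above the table; the pan is rigid. z points up.

How it is judged:
By the outcome, as a careful person would: the job done as asked, in the order asked, and still so for the second after the job is handed in, with the robot touching nothing.
It also fails if it takes over 35 s, if anything falls off the work surface, if the arm or the gripper's body presses on something with over 40 N, if the wrist force passes 120 N, or if a joint passes its speed limit or range.

## Working session

There is one attempt and no reset: what is moved stays moved. The work goes in short steps, Python scripts to look and compute and a tool call to move; the robot and the scene stay as the last step left them, time stands still between calls to the robot, and variables do not carry over. Pictures are saved under pics/ and viewed, about 8 in all and at most 12, crops included, and the job is handed in when it is done.

Besides the shell and the picture viewer there is one more tool, called as name(argument=value, ...), one argument or row to a line, values as JSON. send_rows: Moves the arm, as the interface text tells. Shifts and turns lie within -1 to 1; 1 stands for 40 mm of shift or 5 degrees of turn. Its arguments: {"type":"object","properties":{"series":{"type":"string"},"newtons":{"type":"number"}},"required":["series"]}

```bash
mkdir -p pics
python3 - <<'E'
from plant import manip
import cv2,numpy as np
for n in("scene","top"):
    im=manip.read_camera(n);cv2.imwrite(f"pics/{n}0.png",im[:,:,::-1]);np.save(n+"0.npy",im)
    p=manip.camera_params(n);print(n,p["fx"],p["fy"],p["cx"],p["cy"]);print(np.round(p["world_from_camera"],3))
s=manip.state();print(s["eef_pos"],s["tcp_rot"],s["time"])
E
```

```text
scene 388.6284434690595 388.6284434690595 252.0284973010494 192.56439602562583
[[ 6.68000e-01 -6.22000e-01  4.07000e-01  1.94381e+02]
 [-7.44000e-01 -5.49000e-01  3.81000e-01 -5.88105e+02]
 [-1.30000e-02 -5.57000e-01 -8.30000e-01  8.13815e+02]
 [ 0.00000e+00  0.00000e+00  0.00000e+00  1.00000e+00]]
top 453.76716229370885 453.76716229370885 249.1414774794545 189.11983095809074
[[-5.00000e-03 -9.85000e-01  1.73000e-01  3.92459e+02]
 [-9.99000e-01  1.10000e-02  3.50000e-02 -2.83895e+02]
 [-3.70000e-02 -1.72000e-01 -9.84000e-01  9.54628e+02]
 [ 0.00000e+00  0.00000e+00  0.00000e+00  1.00000e+00]]
[ 155.38958555 -552.94396973  247.22818524] [-1.03006027e-03  9.90642196e-01  1.36480688e-01  5.17939918e-06] 0.1
```

View pics/scene0.png

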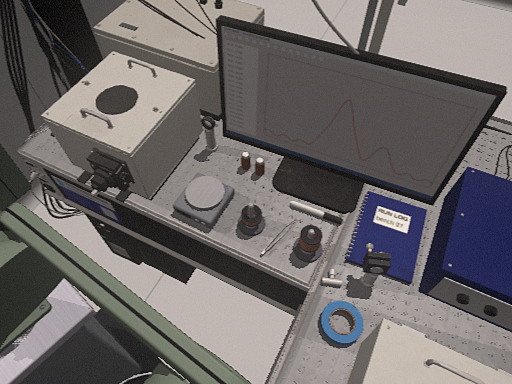

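View pics/top0.png

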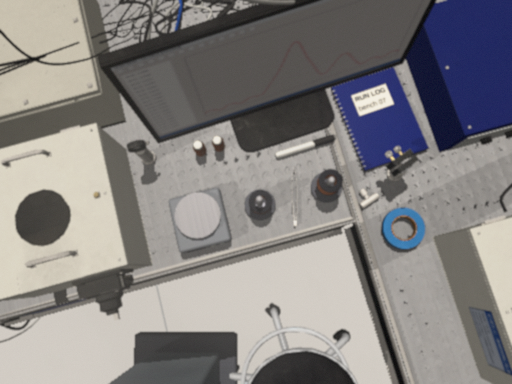

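The scale's pan is at scene (205,193) and top (198,216). The coils are at scene (250,218) and (310,240), and at top (260,205) and (327,185). I need a zoom to tell tall from short.

Run:
```python
import cv2,numpy as np
s=np.load("scene0.npy")[165:270,160:340];t=np.load("top0.npy")[155:260,160:360]
a=cv2.resize(s,(514,300),interpolation=3);b=cv2.resize(t,(571,300),interpolation=3)
o=np.zeros((600,580,3),np.uint8);o[:300,:514]=a;o[300:,:571]=b
o=np.clip(o.astype(float)*1.6,0,255).astype(np.uint8)
cv2.imwrite("pics/z0.png",o[:,:,::-1])
```

```text
(no output)
```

View pics/z0.png

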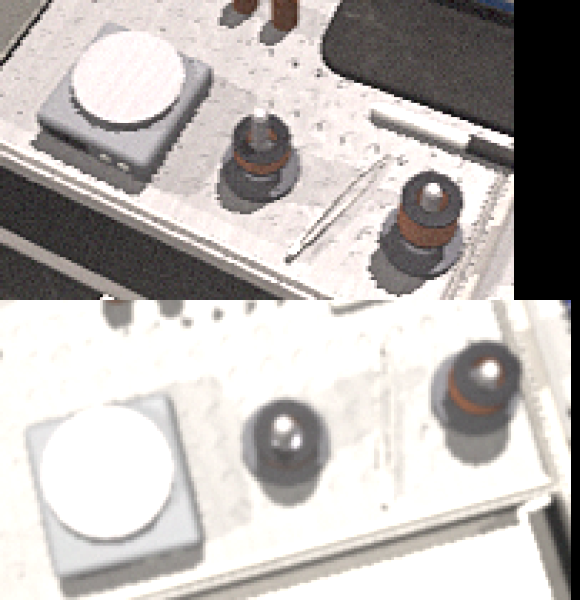

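```bash
cat > h.py <<'E'
import numpy as np,cv2
from plant import manip
def ray(n,u,v):
    p=manip.camera_params(n);T=np.array(p["world_from_camera"])
    return T[:3,3],T[:3,:3]@[(u-p["cx"])/p["fx"],(v-p["cy"])/p["fy"],1]
def onz(n,u,v,z):
    o,d=ray(n,u,v);return o+d*(z-o[2])/d[2]
def proj(n,P):
    p=manip.camera_params(n);T=np.array(p["world_from_camera"]);c=(np.atleast_2d(P)-T[:3,3])@T[:3,:3]
    return np.c_[c[:,0]/c[:,2]*p["fx"]+p["cx"],c[:,1]/c[:,2]*p["fy"]+p["cy"]]
def tri(a,b):
    A=[];y=[]
    for n,(u,v) in(("scene",a),("top",b)):
        o,d=ray(n,u,v);d/=np.linalg.norm(d);M=np.eye(3)-np.outer(d,d);A.append(M);y.append(M@o)
    return np.linalg.lstsq(np.vstack(A),np.hstack(y),rcond=None)[0]
E
cat > m.py <<'E'
from h import *
S=np.load("scene0.npy");T=np.load("top0.npy")
def blob(n,im,seed,mask,z,box=40):
    u,v=seed;m=mask.astype(np.uint8);w=np.zeros_like(m);w[v-box:v+box,u-box:u+box]=1
    k,l,st,ce=cv2.connectedComponentsWithStats(m*w);i=l[v,u]
    c=max(cv2.findContours((l==i).astype(np.uint8),0,1)[0],key=len)[:,0].astype(float)
    c=cv2.convexHull(c.astype(np.float32))[:,0]
    W=np.array([onz(n,*q,z)[:2] for q in c])
    (x,y),r=cv2.minEnclosingCircle(W.astype(np.float32));e=cv2.fitEllipse(W.astype(np.float32))
    print(n,"area",st[i][4],"ell",np.round(e[0],1),np.round(e[1],1),"enc",round(x,1),round(y,1),round(2*r,1))
for n,im,pan in(("scene",S,(205,193)),("top",T,(198,216))):
    g=cv2.cvtColor(im,7).astype(int)
    print(n,"pan profile",g[pan[1],pan[0]-40:pan[0]+42:3],"col",g[pan[1]-35:pan[1]+42:3,pan[0]])
    for th in(125,135,145): blob(n,im,pan,cv2.medianBlur(g.astype(np.uint8),3)>th,44)
# hand-read points
for nm,a,b in(("tall flange top",(310.6,235.8),(329.5,182)),("tall tip",(311.3,230.5),(331.5,179.5)),("short tip",(251.5,204),(259.6,202)),("short flange",(251.5,212.5),(260.3,206))):
    print(nm,tri(a,b).round(1))
for n,q in(("scene",(310.6,235.8)),("top",(329.5,182))):print("z70",n,onz(n,*q,70).round(1))
for n,q in(("scene",(251.5,212.5)),("top",(260.3,206))):print("z52",n,onz(n,*q,52).round(1))
E
python3 m.py
```

```text
scene pan profile [144 136 139 137 138 136 119 162 157 158 156 163 156 163 160 163 158 157
 160 154 108 112  81  81 127 146 149 146] col [ 78 140 147 140 142 140 162 158 158 161 159 165 152 158 162 153 157  47
 123 125 125  78  61  80  76 123]
scene area 3881 ell [ 518.3 -147.7] [217.8 271. ] enc 518.7 -154.9 263.3
scene area 3052 ell [ 507.  -138.8] [196.9 242.9] enc 506.4 -140.8 239.5
scene area 960 ell [ 501.4 -146.2] [89.4 95.1] enc 503.3 -147.2 97.3
top pan profile [160 163 166 164 153 140 179 183 183 185 181 183 182 185 182 183 183 182
 183 185 179 137 116 142 152 152 155 144] col [161 166 168 152 181 186 186 186 184 182 183 183 184 184 182 181 180 178
 180 120 139 143 107  85  90 126]
top area 5698 ell [ 501.2 -143.9] [189.  295.2] enc 501.9 -145.1 226.1
top area 5422 ell [ 501.2 -143.4] [185.5 309.2] enc 501.9 -145.1 226.1
top area 4615 ell [ 502.3 -139.4] [179.2 319. ] enc 501.3 -145.7 224.9
tall flange top [ 562.7 -412.7   61.2]
tall tip [ 562.1 -412.6   86.4]
short tip [ 521.2 -275.    93.8]
short flange [ 518.2 -276.3   62.6]
z70 scene [ 559.3 -415.4   70. ]
z70 top [ 560.  -410.7   70. ]
z52 scene [ 526.5 -274.4   52. ]
z52 top [ 516.1 -273.6   52. ]
```

```bash
cat > m2.py <<'E'
from h import *
import re
src=open("m.py").read().split("for n,im,pan")[0].replace("from h import *","");exec(src)
for n,im,pan,ths in(("scene",S,(205,193),(148,151)),("top",T,(198,216),(171,174))):
    g=cv2.medianBlur(cv2.cvtColor(im,7),3)
    for th in ths: blob(n,im,pan,g>th,44)
def circ(c,r,z,k=40):
    a=np.linspace(0,2*np.pi,k);return np.c_[c[0]+r*np.cos(a),c[1]+r*np.sin(a),0*a+z]
out=[]
for n,im,(x0,y0,w,h) in(("scene",S,(285,205,55,60)),("top",T,(302,155,55,60))):
    k=7;o=cv2.resize(im[y0:y0+h,x0:x0+w],None,fx=k,fy=k,interpolation=0);o=np.clip(o*1.7,0,255).astype(np.uint8)
    for c,r,z,col in(((560,-413),24,70,(0,255,0)),((560,-413),7,88,(255,255,0)),((560,-413),33,8,(0,255,255))):
        q=((proj(n,circ(c,r,z))-[x0,y0]+.5)*k).round().astype(np.int32);cv2.polylines(o,[q],True,col,1)
    out.append(o)
cv2.imwrite("pics/z1.png",np.hstack(out)[:,:,::-1])
E
python3 m2.py
```

```text
scene area 944 ell [ 500.3 -146.5] [89.7 91.8] enc 500.6 -146.8 92.1
scene area 933 ell [ 500.1 -146.5] [89.4 91. ] enc 500.5 -146.5 91.8
top area 1545 ell [ 501.5 -145. ] [89.7 90.3] enc 501.4 -144.9 90.5
top area 1507 ell [ 501.6 -145.1] [88.4 89.4] enc 501.6 -144.9 90.0
```

View pics/z1.png

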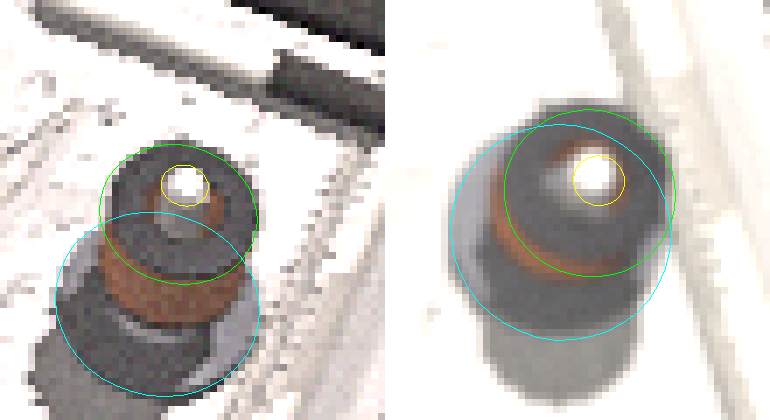

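Pan: the two views agree on about (501,-146), diameter about 91. Tall coil: the right one, about (561,-412), with its tip triangulated at z 86 (should be 88). Before moving I'll check the obstacles: monitor bottom edge, beige box and optics mount.

Run:
```python
from h import *
print("start tcp px",proj("top",[155,-553,247]),proj("scene",[155,-553,247]))
for nm,a,b in(("mon br",(435,200),(405,62)),("mon bl",(222,133),(160,138)),("mon top r",(505,92),(436,0)),("beigebox corner near tape",(392,320),(439,237)),("blue box nearcorner top",(470,170),(409,14)),("mount top",(370,246),(390,152))):
    print(nm,tri(a,b).round(0))
for b in((439,237),(475,340),(350,230),(400,360),(290,330)):print(b,onz("top",*b,0).round(0),onz("top",*b,150).round(0))
from scipy.spatial.transform import Rotation as R
s=manip.state();q=np.array(s["tcp_rot"]);M=R.from_quat(q[[1,2,3,0]]).as_matrix();print(M.round(3))
print("d tool",(M.T@(np.array([561,-412,200])-s["eef_pos"])/40).round(2))
```

```text
start tcp px [[457.11548842 436.97402194]] [[214.73016908 459.33166145]]
mon br [ 803. -570.   86.]
mon bl [651. -68.  70.]
mon top r [ 768. -544.  391.]
beigebox corner near tape [ 463. -611.  148.]
blue box nearcorner top [ 904. -585.  105.]
mount top [ 613. -526.   89.]
(439, 237) [ 455. -642.    0.] [ 445. -585.  150.]
(475, 340) [ 251. -697.    0.] [ 273. -632.  150.]
(350, 230) [ 471. -460.    0.] [ 459. -432.  150.]
(400, 360) [ 213. -547.    0.] [ 241. -506.  150.]
(290, 330) [ 270. -331.    0.] [ 289. -323.  150.]
[[ 0.963  0.27  -0.   ]
 [ 0.27  -0.963  0.002]
 [ 0.    -0.002 -1.   ]]
d tool [10.71 -0.65  1.19]
```

Path clear: the beige box is 148 high at y<-600, and the monitor is at x>730. Moving over the coil at height.

send_rows(
  series="85 0.5 0 0 0 0 0;85 1 -0.1 0.1 0 0 0;85 1 -0.1 0.1 0 0 0;85 1 -0.1 0.1 0 0 0;85 1 -0.1 0.1 0 0 0;85 1 -0.1 0.1 0 0 0;85 1 -0.1 0.1 0 0 0;85 1 -0.1 0.1 0 0 0",
  newtons=40,
)

```text
time: 0.77
eef_pos: [437.8, -445.6, 214.0]
tcp_rot: [-0.003, 0.992, 0.128, -0.003]
force: [0.9, -0.7, -1.7]
finger_gap: 0.995
```

send_rows(
  series="85 1 0 0.1 0 0 0;85 1 0 0.1 0 0 0;85 0.5 0 0 0 0 0;85 0.3 0 0 0 0 0;85 0 0 0 0 0 0;85 0 0 0 0 0 0;85 0 0 0 0 0 0;85 0 0 0 0 0 0",
)

```text
time: 1.43
eef_pos: [553.3, -407.8, 197.9]
tcp_rot: [-0.007, 0.991, 0.132, -0.006]
force: [-0.4, -0.9, -0.8]
finger_gap: 0.994
```

```bash
cat > d.py <<'E'
from h import *
import sys
from scipy.spatial.transform import Rotation as R
s=manip.state();q=np.array(s["tcp_rot"]);M=R.from_quat(q[[1,2,3,0]]).as_matrix()
print("t",round(s["time"],2),"pos",np.round(s["eef_pos"],1),"F",np.round(s["force"],1),"gap",round(s["finger_gap"]*85.4,1),"v",np.abs(s["qvel"]).max().round(3))
print("tilt deg",(np.degrees(M[:2,2])).round(2),"yaw of x",np.degrees(np.arctan2(M[1,0],M[0,0])).round(2))
t=np.array([float(a) for a in sys.argv[1:4]])
print("units to target",(M.T@(t-s["eef_pos"])/40).round(3))
E
python3 d.py 561 -412 50
```

```text
t 1.43 pos [ 553.3 -407.8  197.9] F [-0.4 -0.9 -0.8] gap 84.9 v 0.022
tilt deg [-0.77  0.74] yaw of x 15.23
units to target [0.195 0.21  3.693]
```

send_rows(
  series="85 0.2 0.2 0.3 -0.18 0.1 0;85 0 0 0.4 0 0 0;85 0 0 0.4 0 0 0;85 0 0 0.4 0 0 0;85 0 0 0.2 0 0 0;85 0 0 0 0 0 0;85 0 0 0 0 0 0;85 0 0 0 0 0 0",
)

```text
time: 2.1
eef_pos: [553.5, -423.4, 133.1]
tcp_rot: [0.003, 0.992, 0.124, 0.0]
force: [-0.6, 0.3, -0.3]
finger_gap: 0.998
```

```bash
cat >> d.py <<'E'
z=M[:,2];w=M.T@np.cross(z,[0,0,-1]);print("turn units to level",(w/np.radians(5)).round(3))
E
python3 d.py 561 -412 50
python3 - <<'E'
from h import *
out=[]
for n,(x0,y0,w,h) in(("scene",(260,160,80,100)),("top",(280,130,80,100))):
    im=manip.read_camera(n);np.save(n+"1.npy",im)
    out.append(np.clip(cv2.resize(im[y0:y0+h,x0:x0+w],None,fx=5,fy=5,interpolation=0)*1.6,0,255).astype(np.uint8))
cv2.imwrite("pics/z2.png",np.hstack(out)[:,:,::-1])
E
```

```text
t 2.1 pos [ 553.5 -423.4  133.1] F [-0.6  0.3 -0.3] gap 85.2 v 0.015
tilt deg [ 0.08 -0.37] yaw of x 14.29
units to target [ 0.254 -0.242  2.076]
turn units to level [ 0.075  0.003 -0.   ]
```

View pics/z2.png

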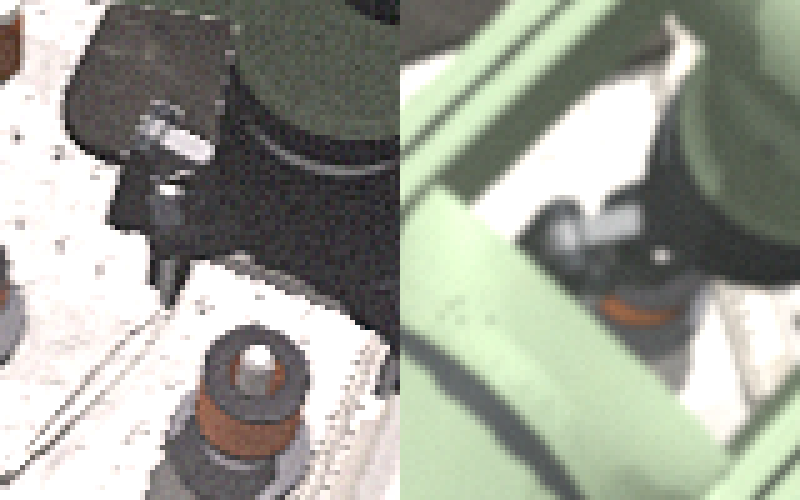

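The gripper stands above the coil with nothing touched, but it has drifted about 10 mm sideways. I'll correct that before descending.

send_rows(
  series="85 0.25 -0.24 0 0.08 0 0;85 0 0 0 0 0 0;85 0 0 0 0 0 0;85 0 0 0 0 0 0;85 0 0 0 0 0 0;85 0 0 0 0 0 0;85 0 0 0 0 0 0;85 0 0 0 0 0 0",
)

```text
time: 2.87
eef_pos: [564.9, -410.8, 138.0]
tcp_rot: [0.003, 0.992, 0.126, 0.003]
force: [0.0, -1.6, -0.3]
finger_gap: 0.998
```

```bash
python3 d.py 561 -412 50
```

```text
t 2.87 pos [ 564.9 -410.8  138. ] F [ 0.  -1.6 -0.3] gap 85.2 v 0.001
tilt deg [ 0.33 -0.26] yaw of x 14.44
units to target [-0.111 -0.008  2.2  ]
turn units to level [ 0.067 -0.051 -0.   ]
```

send_rows(
  series="85 -0.1 0 0.3 0.06 -0.05 0;85 0 0 0.3 0 0 0;85 0 0 0.3 0 0 0;85 0 0 0.3 0 0 0;85 0 0 0 0 0 0;85 0 0 0 0 0 0;85 0 0 0 0 0 0;85 0 0 0 0 0 0",
)

```text
time: 3.53
eef_pos: [558.3, -410.9, 80.7]
tcp_rot: [-0.003, 0.992, 0.125, -0.002]
force: [-0.1, 0.3, 0.2]
finger_gap: 0.993
```

```bash
python3 d.py 561 -412 50
```

```text
t 3.53 pos [ 558.3 -410.9   80.7] F [-0.1  0.3  0.2] gap 84.8 v 0.007
tilt deg [-0.31  0.25] yaw of x 14.38
units to target [0.062 0.047 0.768]
turn units to level [-0.065  0.047 -0.   ]
```

send_rows(
  series="85 0.06 0.04 0.2 -0.06 0.04 0;85 0 0 0.2 0 0 0;85 0 0 0.15 0 0 0;85 0 0 0.1 0 0 0;85 0 0 0 0 0 0;85 0 0 0 0 0 0;85 0 0 0 0 0 0;85 0 0 0 0 0 0",
)

```text
time: 4.2
eef_pos: [562.5, -412.7, 53.7]
tcp_rot: [0.001, 0.992, 0.125, 0.001]
force: [0.3, 0.3, 0.6]
finger_gap: 0.997
```

```bash
python3 d.py 561 -412 50
```

```text
t 4.2 pos [ 562.5 -412.7   53.7] F [0.3 0.3 0.6] gap 85.1 v 0.002
tilt deg [ 0.13 -0.15] yaw of x 14.4
units to target [-0.032 -0.027  0.092]
turn units to level [ 0.035 -0.019  0.   ]
```

send_rows(
  series="85 -0.03 -0.02 0.08 0.03 -0.02 0;75 0 0 0 0 0 0;65 0 0 0 0 0 0;58 0 0 0 0 0 0;52 0 0 0 0 0 0;48 0 0 0 0 0 0;44 0 0 0 0 0 0;42 0 0 0 0 0 0",
  newtons=40,
)

```text
time: 4.87
eef_pos: [561.7, -413.0, 51.9]
tcp_rot: [0.001, 0.992, 0.125, 0.001]
force: [1.2, 0.1, -0.7]
finger_gap: 0.558
```

```bash
python3 d.py 561 -412 50
```

```text
t 4.87 pos [ 561.7 -413.    51.9] F [ 1.2  0.1 -0.7] gap 47.7 v 0.002
tilt deg [ 0.11 -0.12] yaw of x 14.39
units to target [-0.011 -0.029  0.047]
turn units to level [ 0.029 -0.014  0.   ]
```

Gripped: opening 47.7 against a 48 mm coil. Lifting straight up in small steps.

send_rows(
  series="40 0 0 0 0 0 0;40 0 0 -0.1 0 0 0;40 0 0 -0.15 0 0 0;40 0 0 -0.15 0 0 0;40 0 0 -0.15 0 0 0;40 0 0 0 0 0 0;40 0 0 0 0 0 0;40 0 0 0 0 0 0",
  newtons=45,
)

```text
time: 5.53
eef_pos: [560.0, -411.3, 73.4]
tcp_rot: [-0.001, 0.992, 0.125, -0.001]
force: [0.2, -0.3, -2.8]
finger_gap: 0.551
```

```bash
python3 d.py 561.5 -413 150
```

```text
t 5.53 pos [ 560.  -411.3   73.4] F [ 0.2 -0.3 -2.8] gap 47.1 v 0.004
tilt deg [-0.13  0.1 ] yaw of x 14.39
units to target [ 0.023  0.047 -1.915]
turn units to level [-0.025  0.02  -0.   ]
```

send_rows(
  series="40 0.02 0.04 -0.15 -0.02 0.02 0;40 0 0 -0.2 0 0 0;40 0 0 -0.2 0 0 0;40 0 0 -0.2 0 0 0;40 0 0 0 0 0 0;40 0 0 0 0 0 0;40 0 0 0 0 0 0;40 0 0 0 0 0 0",
)

```text
time: 6.2
eef_pos: [561.6, -413.1, 107.6]
tcp_rot: [0.0, 0.992, 0.125, 0.001]
force: [0.3, -0.1, -3.5]
finger_gap: 0.557
```

```bash
python3 d.py 561.5 -413 150
```

```text
t 6.2 pos [ 561.6 -413.1  107.6] F [ 0.3 -0.1 -3.5] gap 47.6 v 0.003
tilt deg [ 0.07 -0.04] yaw of x 14.4
units to target [-1.00e-03 -1.00e-03 -1.06e+00]
turn units to level [ 0.01  -0.011  0.   ]
```

send_rows(
  series="40 0 0 -0.2 0 0 0;40 0 0 -0.3 0 0 0;40 0 0 -0.3 0 0 0;40 0 0 -0.3 0 0 0;40 0 0 -0.2 0 0 0;40 0 0 0 0 0 0;40 0 0 0 0 0 0;40 0 0 0 0 0 0",
)

```text
time: 6.87
eef_pos: [562.0, -413.4, 166.7]
tcp_rot: [0.001, 0.992, 0.125, 0.001]
force: [0.5, -0.5, -2.9]
finger_gap: 0.554
```

```bash
python3 d.py 501 -146 160
```

```text
t 6.87 pos [ 562.  -413.4  166.7] F [ 0.5 -0.5 -2.9] gap 47.3 v 0.005
tilt deg [ 0.15 -0.12] yaw of x 14.4
units to target [ 0.186 -6.855  0.15 ]
turn units to level [ 0.031 -0.024  0.   ]
```

send_rows(
  series="40 0 -0.3 0 0 0 0;40 0 -0.6 0 0 0 0;40 0 -0.7 0 0 0 0;40 0 -0.7 0 0 0 0;40 0 -0.7 0 0 0 0;40 0 -0.6 0 0 0 0;40 0 -0.3 0 0 0 0;40 0 0 0 0 0 0",
)

```text
time: 7.53
eef_pos: [518.7, -257.1, 161.3]
tcp_rot: [-0.0, 0.992, 0.123, -0.001]
force: [-0.2, 0.7, -2.7]
finger_gap: 0.554
```

```bash
python3 d.py 501 -146 160
```

```text
t 7.53 pos [ 518.7 -257.1  161.3] F [-0.2  0.7 -2.7] gap 47.3 v 0.017
tilt deg [-0.12  0.02] yaw of x 14.16
units to target [ 0.251 -2.802  0.034]
turn units to level [-0.01   0.023  0.   ]
```

send_rows(
  series="40 0.1 -0.3 0 0 0 0;40 0.1 -0.6 0 0 0 0;40 0 -0.7 0 0 0 0;40 0 -0.6 0 0 0 0;40 0 -0.3 0 0 0 0;40 0 0 0 0 0 0;40 0 0 0 0 0 0;40 0 0 0 0 0 0",
)

```text
time: 8.2
eef_pos: [506.3, -160.7, 162.1]
tcp_rot: [0.004, 0.993, 0.121, 0.002]
force: [0.4, -0.3, -2.8]
finger_gap: 0.562
```

```bash
python3 d.py 501 -146 160
python3 - <<'E'
from h import *
out=[]
for n,(x0,y0,w,h) in(("scene",(150,120,130,120)),("top",(150,120,130,120))):
    im=manip.read_camera(n);np.save(n+"2.npy",im)
    out.append(np.clip(cv2.resize(im[y0:y0+h,x0:x0+w],None,fx=3,fy=3,interpolation=0)*1.6,0,255).astype(np.uint8))
cv2.imwrite("pics/z3.png",np.hstack(out)[:,:,::-1])
E
```

```text
t 8.2 pos [ 506.3 -160.7  162.1] F [ 0.4 -0.3 -2.8] gap 48.0 v 0.023
tilt deg [ 0.27 -0.39] yaw of x 13.86
units to target [-0.042 -0.39   0.05 ]
turn units to level [ 0.089 -0.034  0.   ]
```

View pics/z3.png

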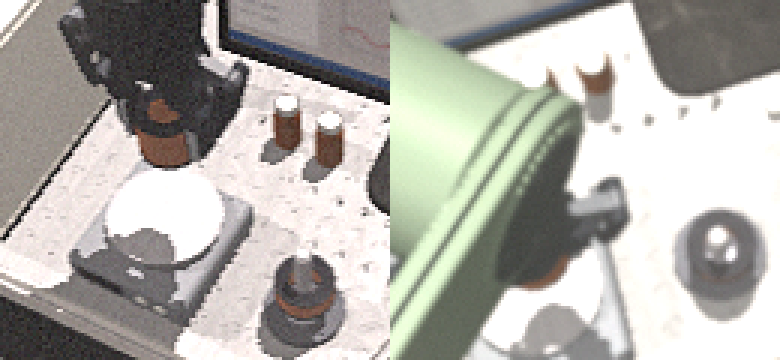

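The coil hangs upright in the jaws above the pan, and the shorter coil is still seated. Centring next, then lowering.

send_rows(
  series="40 -0.04 -0.2 0.2 0.08 -0.03 0;40 0 -0.18 0.3 0 0 0;40 0 0 0.4 0 0 0;40 0 0 0.3 0 0 0;40 0 0 0.2 0 0 0;40 0 0 0 0 0 0;40 0 0 0 0 0 0;40 0 0 0 0 0 0",
)

```text
time: 8.97
eef_pos: [501.9, -150.5, 102.4]
tcp_rot: [0.0, 0.993, 0.116, 0.001]
force: [0.2, 0.2, -3.3]
finger_gap: 0.553
```

```bash
python3 d.py 501 -146 66
```

```text
t 8.97 pos [ 501.9 -150.5  102.4] F [ 0.2  0.2 -3.3] gap 47.3 v 0.008
tilt deg [ 0.08 -0.03] yaw of x 13.36
units to target [ 0.004 -0.115  0.911]
turn units to level [ 0.009 -0.013  0.   ]
```

send_rows(
  series="40 0 -0.11 0.15 0 0 0;40 0 0 0.15 0 0 0;40 0 0 0.15 0 0 0;40 0 0 0.1 0 0 0;40 0 0 0.05 0 0 0;40 0 0 0 0 0 0;40 0 0 0 0 0 0;40 0 0 0 0 0 0",
)

```text
time: 9.63
eef_pos: [502.7, -146.7, 78.2]
tcp_rot: [0.002, 0.993, 0.116, 0.003]
force: [-0.1, 0.3, -3.1]
finger_gap: 0.555
```

```bash
python3 d.py 501 -146 66
python3 - <<'E'
from h import *
im=manip.read_camera("scene");np.save("scene3.npy",im)
x0,y0,w,h=165,140,80,90;k=6
o=np.clip(cv2.resize(im[y0:y0+h,x0:x0+w],None,fx=k,fy=k,interpolation=0)*1.6,0,255).astype(np.uint8)
a=np.linspace(0,6.28,50)
for r,z,c in((47,44,(255,0,0)),(24,44,(0,255,0))):
    q=((proj("scene",np.c_[501+r*np.cos(a),-146+r*np.sin(a),0*a+z])-[x0,y0]+.5)*k).astype(np.int32);cv2.polylines(o,[q],True,c,1)
cv2.imwrite("pics/z4.png",o[:,:,::-1])
E
```

```text
t 9.63 pos [ 502.7 -146.7   78.2] F [-0.1  0.3 -3.1] gap 47.4 v 0.003
tilt deg [ 0.33 -0.14] yaw of x 13.35
units to target [-0.04  -0.028  0.305]
turn units to level [ 0.043 -0.057  0.   ]
```

View pics/z4.png

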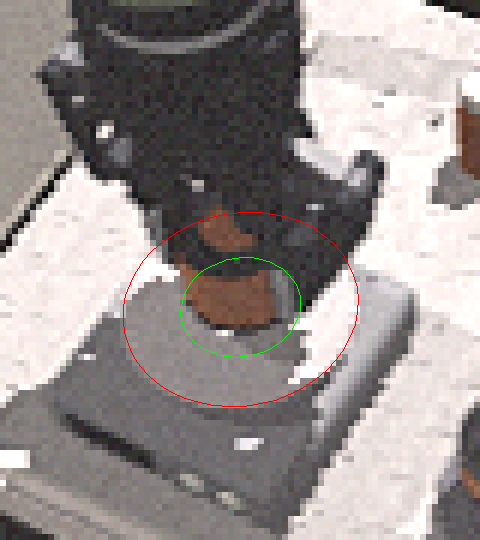

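The coil is upright about 12 mm above the pan and well centred: the green circle marks its intended footprint. Lowering gently while watching the force.

send_rows(
  series="40 -0.04 -0.02 0.05 0.04 -0.05 0;40 0 0 0.06 0 0 0;40 0 0 0.06 0 0 0;40 0 0 0.03 0 0 0;40 0 0 0 0 0 0;40 0 0 0 0 0 0;40 0 0 0 0 0 0;40 0 0 0 0 0 0",
)

```text
time: 10.35
eef_pos: [501.5, -146.7, 70.1]
tcp_rot: [0.0, 0.993, 0.116, 0.001]
force: [0.1, -0.7, -3.2]
finger_gap: 0.555
```

```bash
python3 d.py 501 -146 66
```

```text
t 10.35 pos [ 501.5 -146.7   70.1] F [ 0.1 -0.7 -3.2] gap 47.4 v 0.002
tilt deg [ 0.1  -0.04] yaw of x 13.34
units to target [-0.009 -0.02   0.103]
turn units to level [ 0.012 -0.018  0.   ]
```

send_rows(
  series="40 0 -0.02 0.03 0.01 -0.02 0;40 0 0 0.02 0 0 0;40 0 0 0.02 0 0 0;40 0 0 0.02 0 0 0;40 0 0 0 0 0 0;40 0 0 0 0 0 0;40 0 0 0 0 0 0;40 0 0 0 0 0 0",
)

```text
time: 11.02
eef_pos: [501.5, -145.9, 66.4]
tcp_rot: [0.0, 0.993, 0.116, 0.0]
force: [-0.1, -0.4, -3.8]
finger_gap: 0.554
```

```bash
python3 d.py 501 -146 66
```

```text
t 11.02 pos [ 501.5 -145.9   66.4] F [-0.1 -0.4 -3.8] gap 47.3 v 0.002
tilt deg [ 0.01 -0.02] yaw of x 13.34
units to target [-0.014 -0.     0.009]
turn units to level [ 0.005 -0.001  0.   ]
```

Still no contact (force is about the coil's weight), so on down in 0.4 mm steps.

send_rows(
  series="40 0 0 0.01 0 0 0;40 0 0 0.01 0 0 0;40 0 0 0.01 0 0 0;40 0 0 0.01 0 0 0;40 0 0 0 0 0 0;40 0 0 0 0 0 0;40 0 0 0 0 0 0;40 0 0 0 0 0 0",
)

```text
time: 11.68
eef_pos: [501.9, -146.1, 65.9]
tcp_rot: [0.0, 0.993, 0.116, 0.0]
force: [-0.4, 0.9, -0.0]
finger_gap: 0.555
```

```bash
python3 d.py 501 -146 66
```

```text
t 11.68 pos [ 501.9 -146.1   65.9] F [-0.4  0.9 -0. ] gap 47.4 v 0.002
tilt deg [ 0.05 -0.05] yaw of x 13.35
units to target [-0.021 -0.006 -0.003]
turn units to level [ 0.011 -0.007 -0.   ]
```

Contact: the force went from -3.3 to 0 N at the predicted height. Releasing slowly.

send_rows(
  series="48 0 0 0 0 0 0;50 0 0 0 0 0 0;52 0 0 0 0 0 0;56 0 0 0 0 0 0;62 0 0 0 0 0 0;70 0 0 0 0 0 0;78 0 0 0 0 0 0;85 0 0 0 0 0 0",
  newtons=20,
)

```text
time: 12.35
eef_pos: [504.3, -147.2, 67.5]
tcp_rot: [0.002, 0.993, 0.116, 0.003]
force: [-0.2, 0.2, 0.1]
finger_gap: 0.991
```

```bash
python3 d.py 501.5 -146 130
```

```text
t 12.35 pos [ 504.3 -147.2   67.5] F [-0.2  0.2  0.1] gap 84.6 v 0.003
tilt deg [ 0.35 -0.18] yaw of x 13.34
units to target [-0.053 -0.039 -1.563]
turn units to level [ 0.052 -0.059  0.   ]
```

send_rows(
  series="85 -0.05 -0.03 -0.15 0.05 -0.05 0;85 0 0 -0.2 0 0 0;85 0 0 -0.3 0 0 0;85 0 0 -0.4 0 0 0;85 0 0 -0.5 0 0 0;85 0 0 -0.6 0 0 0;85 0 0 -0.7 0 0 0;85 0 0 -0.7 0 0 0",
)

```text
time: 13.02
eef_pos: [496.5, -144.1, 211.6]
tcp_rot: [-0.005, 0.993, 0.116, -0.007]
force: [0.6, -0.6, -0.2]
finger_gap: 0.997
```

send_rows(
  series="85 0 0.5 -0.2 0 0 0;85 0 0.9 0 0 0 0;85 0 0.9 0 0 0 0;85 0 0.9 0 0 0 0;85 0 0.9 0 0 0 0;85 0 0.9 0 0 0 0;85 0 0.5 0 0 0 0;85 0 0 0 0 0 0",
)

```text
time: 13.68
eef_pos: [554.6, -367.9, 239.4]
tcp_rot: [0.004, 0.993, 0.119, 0.004]
force: [-1.4, -0.6, 1.2]
finger_gap: 0.997
```

Run:
```python
from h import *
a=np.linspace(0,6.28,50);out=[]
s=manip.state();print(s["time"],s["eef_pos"],s["force"])
for n,(x0,y0,w,h) in(("scene",(165,150,115,105)),("top",(165,150,115,105))):
    im=manip.read_camera(n);np.save(n+"4.npy",im);k=3.4
    o=np.clip(cv2.resize(im[y0:y0+h,x0:x0+w],None,fx=k,fy=k,interpolation=0)*1.6,0,255).astype(np.uint8)
    for r,z,c in((47,44,(255,0,0)),(24,84,(0,255,0))):
        q=((proj(n,np.c_[501+r*np.cos(a),-146+r*np.sin(a),0*a+z])-[x0,y0]+.5)*k).astype(np.int32);cv2.polylines(o,[q],True,c,1)
    out.append(o)
cv2.imwrite("pics/z5.png",np.hstack(out)[:,:,::-1])
```

```text
13.6833 [ 554.64416143 -367.92478013  239.40857223] [-1.38754042 -0.62986479  1.20694024]
```

View pics/z5.png

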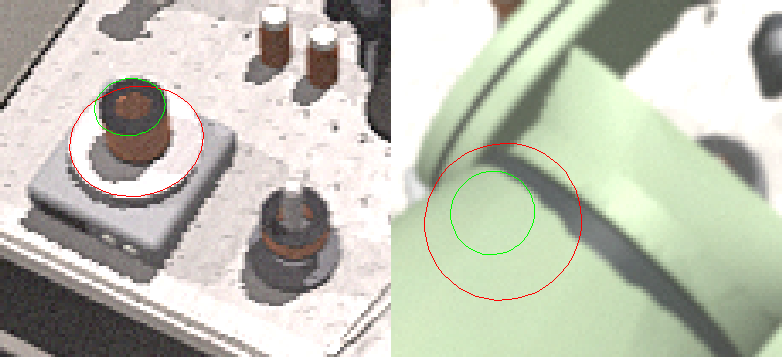

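The tall coil stands upright on the pan, about 2 mm from centre. The shorter coil is seated, and the gripper is well clear.

```bash
python3 -c "
from plant import manip
print(manip.finish_job())"
```

```text
the job is handed in; nothing more can be done
None
```

I lifted the taller coil straight up off its post and set it down gently, standing upright, near the middle of the scale's pan. The job was handed in at about 13.8 s of the 35 s limit.

- **Grasp and set-down:** The jaws closed to 47.7 mm on the 48 mm coil. During the lift the wrist force read about -3 N, roughly the coil's weight. It went to 0 N on the pan at the predicted height, before I released.
- **Last picture:** The scene camera shows the coil upright on the pan about 2 mm from its centre, the shorter coil still seated on its post, and the gripper well clear.
- **What disagreed:** The two cameras differed by about 1–2 mm on the pan's centre, and by up to 5 mm (in y) on the tall coil's hand-read position. I worked from values in between.
- **What I could not check:** The arm blocked the top camera in the final picture, so the placement is confirmed from the scene camera only.

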